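Jack up the centrifuge for a foot change

ROBOT

A 6-joint arm with a two-finger parallel gripper is mounted at the origin on the work surface. World frame = base frame: x ahead of the robot, y to its left, z up, the work surface at z = 0. Lengths are in m, angles in rad, forces in N, time in s.
With the tool pointing down it reaches from about 0.35 to 0.975 m from the base axis. Payload 4.9 kg.
Tool frame: the origin (TCP) lies between the finger pads; the fingertips stand 14 mm ahead of it and the grasp point (between the pads) lies 5 mm behind it (manip.tcp_to_tips is the distance from the TCP to the fingertips, in m); z points along the fingers, y is the line along which they close (so a half turn about z gives the same grasp; the last joint's range is limited). The gripper opens to 85 mm and grips with 20 to 120 N. Pads are 22 mm wide; open, the fingers measure 114 mm over their backs; the gripper's body (76 mm by 85 mm) begins 54 mm behind the grasp point. The pads swing forward as they close: fully open they stand 13 mm farther back than shut.
Start: joints at [0.985, 0.053, 1.613, -0, 1.476, -0.119], TCP at [0.281, 0.558, 0.245] pointing down, gripper open.
Joint ranges: [-3.01, 3.01], [-1.01, 2.22], [0.06, 2.58], [-1.02, 4.17], [0.09, 2.62], [-3.14, 3.14]. Speed limits (rad/s): [2.57, 2.57, 3.14, 3.14, 3.14, 3.14].

INTERFACE

Orientations are given as a unit quaternion [w, x, y, z].
In Python, from plant import manip gives the robot as it stands.
- The arm moves only by the tool servo_tool, never from a script. Its argument "moves" is a list that holds one entry, the list of rows, each a list of 7 numbers: the shift along the tool's x, y, z in mm, then the turn, a rotation vector about the tool's x, y, z in degrees, then the finger opening in mm, from 0 to 85.4. In form: [[[x, y, z, ax, ay, az, fingers], ...]]. A call has 1 to 12 rows; each row shifts and turns the commanded pose from where the row before left it, along the tool's axes as they then stand; what a row does not reach is not made up. A row lasts 1/8 s, in which the tool goes at most 62.5 mm and 10.7 degrees, less where a joint would pass 70% of its speed; a pose out of reach is approached as far as the arm can. A call with a gripper value outside its range is refused whole. The fingers move at their own pace and stop on an object; the grip force is fixed at half the most. Time passes only in rows, so rows that do not move let the fingers close. It gives the time, the measured TCP pose, the force, the opening and the grip force at its end, in the units of the state.
- manip.state(): the state, without advancing time (a new reading comes with each control period).
- manip.grab_frame(name): name is "scene" or "top" or "wrist"; returns a dict with "image" (400x640x3 uint8, blue, green, red), "mtx" (3x3 intrinsics, pixels), "eye" and "rotation" of the camera in the world. Camera axes: x right, y down, z forward; pixel columns grow to the right and rows downward; lengths in m; the calibration is good to about 2 mm. A picture is of the moment at which its call begins. There is no depth.
- manip.job_done(): hands the job in; it is judged then, once.
The state is a dict: "time": time; "joint_pos": joint angles; "joint_vel": joint speeds; "joint_efforts": joint torques, N m; "tool_pos": TCP position; "tool_rot": TCP orientation; "contact_force": force on the tool from outside, world axes, zero at the start; "ft_torque": the same for the moment, N m; "gripper_width": opening from 0.0 (shut) to 1.0 (fully open); "grasp_force": force on a finger pad.
Only numpy, scipy, OpenCV 4.12 (cv2) and the standard library are available. Lean on these libraries where they do the work, as an engineer would, in place of code of your own. Each camera call takes 0.05 s, during which the arm holds its last target. There are 200 camera calls.

TASK

One rubber foot of the bench centrifuge is to be changed: stand the black rubber-topped saddle upright in the bore of the jack's ram, pushed fully home, and set the jack flat on the bench with this saddle centred under the dot on the centrifuge's yellow lift lug, the pump handle still up. Then press the red pump handle all the way down, so that the jack alone raises the feet on that side clear of the bench, and finish while still holding the handle down, ready for the colleague who changes the foot. Do not push or lift the centrifuge with the arm, and leave everything else where it is, the brass V saddle in its block included.

Things in the scene. Friction and masses are not known exactly. Their poses are not given: they have to be found in the camera images.
- saddle_mid (a point): centre of the head of the black rubber-topped jack saddle: a head 34 across and 26 high (lower 8 steel, upper 18 black rubber; its underside 13 below this point, its flat top 13 above) on a steel shank 16 across and 20 long with a tapered foot, z up. 60 g. It starts upright in one of the two holes of the green saddle block (64 x 124 x 30 high; hole centres 62 apart), head resting on the block; the brass V saddle is in the other hole
- saddle: the same saddle; origin at the foot of its shank, 33 below saddle_mid
- ram_mouth (a point): centre of the mouth of the bore in the top of the jack's ram: bore 19 across, 21 deep, in a steel ram 35 across; 40 above the bench while the handle is up. A seated saddle rests with the underside of its head on this rim, its top 66 above the bench. Moves up with the ram
- jack: small blue lever jack, about 0.8 kg, loose on the bench; origin on the underside of its base straight below the ram, z up, +y towards its handle. Base plate 80 wide (x), 8 thick, from 30 behind the ram (y -30) to y 190. The two blue cheek plates that carry the handle's pivot make its grip. Pressing the handle raises the ram by 60 mm per rad, 26 in all
- jack_grip (a point): point midway between the outer faces of the two cheek plates of the jack, 62 along +y from the ram axis and 40 above the jack's underside, close to its centre of mass. The outer faces are 40 apart (across the jack's x), 40 long (y), and reach from 8 to 64 above the underside; the lever passes between them
- pump_handle (a joint): the jack's handle, rad: 0 is up (sprung there), 0.44 fully down on its stop. It hinges between the cheeks 62 along +y from the ram and 52 above the underside. It springs back and the ram sinks when it is let go; with the centrifuge's load it takes about 11 to 16 N at the red pad to hold
- handle_pad (a point): centre of the top face of the red pad at the handle's end, 34 wide, 70 long, 14 thick; 160 from the pivot; slopes up and away from the ram by 0.36 rad at joint 0 and down by 0.08 rad at 0.44; about 115 above the bench when up, 46 when fully down. Can be pushed down from above. Its axes are the handle's: parallel to the jack's at joint 0
- centrifuge: white bench centrifuge, 6 kg, 320 (x) by 260 (y) by 198 high; origin on the bench under its centre, z up, +y out of the side that bears the yellow lift lug. It stands on four feet and tips up on the two feet of its other side
- lift_mark (a point): centre of the flat underside of the yellow lift lug, 80 above the bench at the start; a black dot marks it on the lug's top. The lug is a plate 50 x 50 x 10 sticking out in +y of the centrifuge at mid-side, 24 from the housing wall to this point, free space below
- centrifuge_tilt (a joint): how far the lug side is tipped up, rad: 0 standing on all feet; 0.022 lifts the feet on the lug side by about 5 mm
- tube_rack: green rack of red-capped blood tubes, 90 x 240 x 106 high; bystander; origin under its centre
- microtube_rack: low green microtube rack, 112 x 232 x 50 high; bystander; origin under its centre
- pipette: white and blue pipette lying down, 280 long, 35 high; bystander; origin under its barrel
- new_foot: replacement centrifuge foot, black rubber button 32 across and 20 high with a threaded stud; bystander; origin under its centre
- foot_wrench: steel wrench, 150 long, lying flat; bystander
- spray_bottle: white bottle with blue cap, 64 across, 160 high; bystander; origin under its centre
- v_saddle: the other jack saddle, brass with a V groove, same shank; bystander, stays in the green block; origin at the foot of its shank
Things that resemble listed ones, but are neither listed nor needed, are in the scene too. Leave any orange or pink look-alike of the saddle alone.

How it is judged:
By the outcome, as a careful person would: the job done as asked, in the order asked, and still so for the second after the job is handed in, while the arm keeps its last pose, push and grip.
It also fails if it takes over 67 s, if anything falls off the work surface, if the arm or the gripper's body presses on something with over 40 N, if the wrist force passes 120 N, or if a joint passes its speed limit or range.

## Working session

There is one attempt and no reset: what is moved stays moved. The work goes in short steps, Python scripts to look and compute and a tool call to move; the robot and the scene stay as the last step left them, time stands still between calls to the robot, and variables do not carry over. Pictures are saved under pics/ and viewed, at most 10 in all, crops included, and the job is handed in when it is done.

Besides the shell and the picture viewer there is one more tool, called after ">>>" as name([rows], argument=value, ...), one row to a line, values as JSON. servo_tool: Moves the arm, as the interface text tells. Its arguments: {"type":"object","properties":{"moves":{"type":"array"}},"required":["moves"]}

```bash
mkdir -p pics; ls; cat > h.py <<'E'
import numpy as np, cv2
from scipy.spatial.transform import Rotation as R
from plant import manip
def grab(n,f=None):
    d=manip.grab_frame(n)
    if f: cv2.imwrite('pics/'+f,d['image'])
    return d
def ray(d,px):
    r=np.asarray(d['rotation'])@np.linalg.solve(d['mtx'],[px[0],px[1],1.]); return np.asarray(d['eye']),r/np.linalg.norm(r)
def onz(d,px,z):
    e,r=ray(d,px); return e+r*(z-e[2])/r[2]
def tri(*obs):
    A=0;b=0
    for d,px in obs:
        e,r=ray(d,px);P=np.eye(3)-np.outer(r,r);A=A+P;b=b+P@e
    return np.linalg.solve(A,b)
def proj(d,p):
    c=np.asarray(d['rotation']).T@(np.asarray(p)-d['eye']);q=d['mtx']@c;return q[:2]/q[2]
def tool():
    s=manip.state();w=s['tool_rot'];return np.array(s['tool_pos']),R.from_quat([w[1],w[2],w[3],w[0]])
E
python3 - <<'E'
from h import *
import pickle
D={n:grab(n) for n in('scene','top')}
pickle.dump(D,open('d0.pkl','wb'))
for n in D:
    cv2.imwrite(f'pics/{n}0.png',cv2.resize(D[n]['image'],(800,500)))
    print(n,D[n]['eye'],np.round(D[n]['rotation'],3).tolist(),D[n]['mtx'].tolist())
s=manip.state();print(s)
E
```

```text
pics
scene [0.92941097 0.60395281 1.31024421] [-0.079, 0.282, 0.922, -0.254] [[511.62973678589674, 0.0, 318.47919537908575], [0.0, 511.62973678589674, 198.14356060459855], [0.0, 0.0, 1.0]]
top [0.3820289  0.01421909 1.71176336] [0.032, -0.696, 0.716, -0.029] [[495.76237396387364, 0.0, 321.3940330793608], [0.0, 495.76237396387364, 190.09258905387918], [0.0, 0.0, 1.0]]
{'time': 0.1, 'joint_pos': array([ 9.85010437e-01,  5.32923016e-02,  1.61419401e+00, -2.10043488e-05,
        1.47598099e+00, -1.19012248e-01]), 'joint_vel': array([ 0.00054805, -0.00087053, -0.00414301, -0.00054476, -0.00099835,
        0.00044947]), 'joint_efforts': array([ 3.31072542e-04, -3.94902992e+01, -3.71363211e+01, -7.95831147e-05,
        3.79213627e-03,  2.91288325e-05]), 'tool_pos': array([0.28096052, 0.55767417, 0.24416273]), 'tool_rot': array([-3.13706426e-04,  2.31272765e-01,  9.72888498e-01, -8.83331948e-04]), 'contact_force': array([ 0.05874817, -0.16770811,  0.3550087 ]), 'ft_torque': array([-0.01811164,  0.04314573, -0.06444037]), 'grasp_force': 0.0, 'gripper_width': 1.0017479882587796}
```

```bash
python3 - <<'E'
s=open('h.py').read()
s=s.replace("def ray(","def rm(d):\n    q=d['rotation'];return R.from_quat([q[1],q[2],q[3],q[0]]).as_matrix()\ndef ray(").replace("np.asarray(d['rotation'])","rm(d)")
open('h.py','w').write(s)
E
python3 - <<'E'
from h import *
import pickle
D=pickle.load(open('d0.pkl','rb'))
for n in D: print(n,rm(D[n]).round(2).tolist(),onz(D[n],(320,200),0))
E
```

```text
scene [[-0.83, 0.48, -0.29], [0.56, 0.71, -0.42], [0.0, -0.51, -0.86]] [ 0.48945957 -0.03627564  0.        ]
top [[-0.03, -1.0, 0.09], [-1.0, 0.03, 0.0], [-0.0, -0.09, -1.0]] [0.49580725 0.02309451 0.        ]
```

View pics/scene0.png

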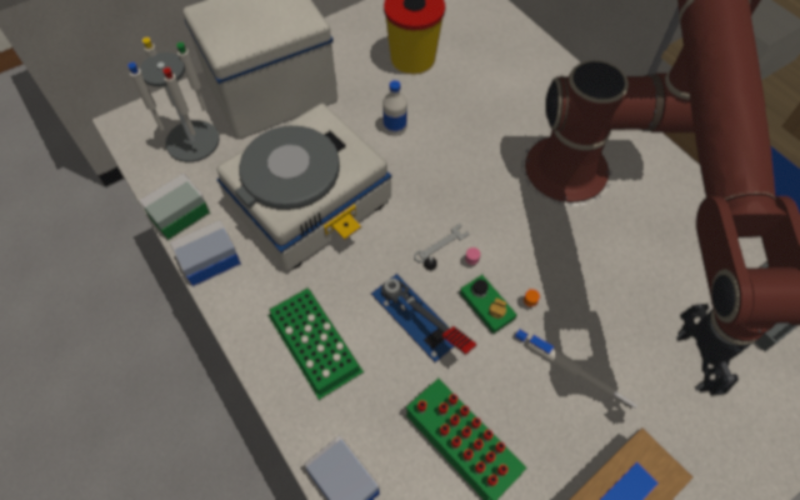

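View pics/top0.png

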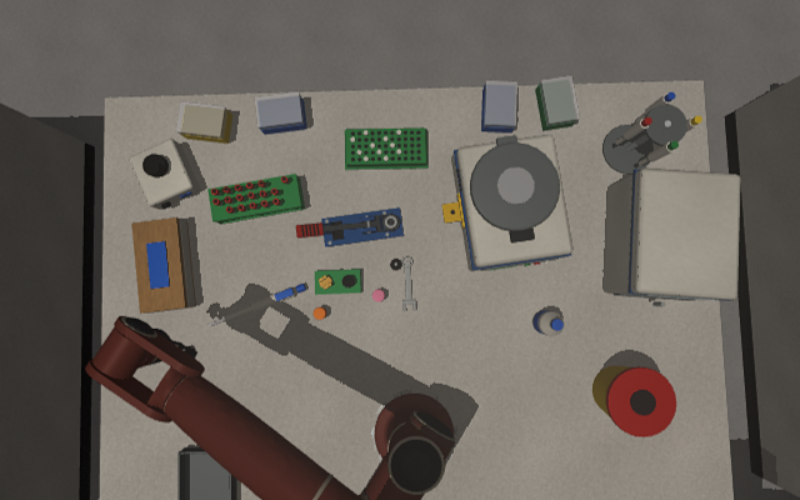

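Scene view: the black saddle is at (480,287), the V saddle at (498,308), the ram at (392,287), the pad at (459,340) and the lug dot at (346,225). Top view: (349,281), (326,282), (390,222), (310,230) and (452,212).

Things that could be taken for the saddle (top pixels):
- black head in the green block (349,281), which is my choice
- black new_foot (396,264)
- pink (379,295)
- orange (320,313)
- brass V (326,282)

```bash
python3 - <<'E'
from h import *
import pickle
D=pickle.load(open('d0.pkl','rb'))
P=dict(saddle=((349,281),(480,285)),v=((326,282),(498,307)),ram=((390,222),(392,287)),pad=((310,230),(459,340)),dot=((452,212),(346,225)),foot=((396,264),(430,263)))
for k,(t,s) in P.items():
    t=np.array(t)/1.25;s=np.array(s)/1.25
    print(k,tri((D['top'],t),(D['scene'],s)).round(3))
t,r=tool();print(r.as_matrix().round(3))
d=grab('wrist','w0.png');c=r.as_matrix().T@(d['eye']-t);print('cam in tool',c.round(3),(r.as_matrix().T@rm(d)).round(2).tolist())
E
```

```text
saddle [0.412 0.162 0.053]
v [0.411 0.225 0.048]
ram [0.57  0.049 0.032]
pad [0.546 0.256 0.107]
dot [ 0.585 -0.116  0.09 ]
foot [0.456 0.036 0.01 ]
[[-0.893  0.45  -0.001]
 [ 0.45   0.893 -0.002]
 [ 0.    -0.002 -1.   ]]
cam in tool [ 0.069 -0.    -0.128] [[0.0, -0.96, -0.27], [1.0, 0.0, -0.0], [0.0, -0.27, 0.96]]
```

>>> servo_tool([
  [[-37, -37, 5.5, 0, 0, 0, 85], [-37, -37, 5.5, 0, 0, 0, 85], [-37, -37, 5.5, 0, 0, 0, 85], [-37, -37, 5.5, 0, 0, 0, 85], [-37, -37, 5.5, 0, 0, 0, 85], [-37, -37, 5.5, 0, 0, 0, 85], [-37, -37, 5.5, 0, 0, 0, 85], [-37, -37, 5.5, 0, 0, 0, 85], [0, 0, 0, 0, 0, 10.5, 85], [0, 0, 0, 0, 0, 10.5, 85], [0, 0, 0, 0, 0, 10.5, 85], [0, 0, 0, 0, 0, 10.5, 85]],
])

```text
time: 1.65
tool_pos: [0.4122, 0.1604, 0.201]
tool_rot: [-0.0, 0.567, 0.824, -0.0]
contact_force: [-0.1, -0.4, 0.4]
gripper_width: 0.996
grasp_force: 0.0
```

>>> servo_tool([
  [[0, 0, 0, 0, 0, 10.5, 85], [0, 0, 0, 0, 0, 10.5, 85], [0, 0, 0, 0, 0, 0, 85]],
])

```text
time: 2.02
tool_pos: [0.4122, 0.1605, 0.201]
tool_rot: [-0.0, 0.705, 0.709, -0.0]
contact_force: [0.2, 0.1, 0.8]
gripper_width: 0.995
grasp_force: 0.0
```

```bash
python3 - <<'E'
from h import *
import pickle
t,r=tool();print(t,r.as_matrix().round(3).tolist(),manip.state()['joint_pos'])
d=grab('wrist','w1.png');pickle.dump(d,open('w1.pkl','wb'))
for p in ([.412,.162,.055],[.412,.225,.05]): print(proj(d,p))
E
```

```text
[0.41217343 0.1605342  0.20101641] [[-0.007, 1.0, -0.0], [1.0, 0.007, -0.0], [-0.0, -0.0, -1.0]] [ 2.02866236e-01 -3.79612715e-01  2.06957282e+00 -5.95638442e-06
  1.45210570e+00  1.96290434e-01]
[315.50451915 192.84776143]
[316.13294574 119.64682702]
```

View pics/w1.png

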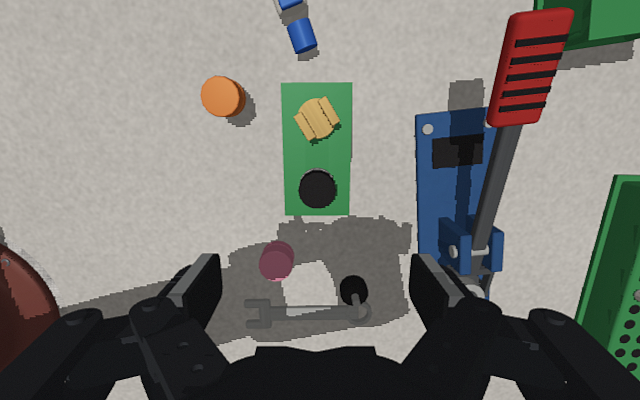

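The wrist view shows the black saddle head at (318,188) in the green block. The brass V is at (317,120), with orange (222,97), pink (276,260) and the new foot (353,291) all separate. The block lies along world y.

```bash
python3 - <<'E'
from h import *
import pickle
D=pickle.load(open('d0.pkl','rb'));w=pickle.load(open('w1.pkl','rb'))
def blob(d,c,rad):
    g=d['image'].max(2);m=np.zeros_like(g);cv2.circle(m,c,rad,255,-1)
    m=((g<60)&(m>0)).astype(np.uint8)
    n,l,s,ce=cv2.connectedComponentsWithStats(m);i=1+s[1:,4].argmax();return s[i],ce[i]
sw,cw=blob(w,(318,188),30);st,ct=blob(D['top'],(279,225),11);ss,cs=blob(D['scene'],(384,229),14)
print(sw,cw,st,ct,ss,cs)
print(onz(w,cw,.055),tri((w,cw),(D['top'],ct)),tri((w,cw),(D['top'],ct),(D['scene'],cs)))
E
```

```text
[ 299  170   38   38 1139] [317.07199298 188.96488147] [274 220  10  10  84] [278.73809524 224.28571429] [377 224  13  13 124] [383.30645161 229.76612903]
[0.41336187 0.16556016 0.055     ] [0.41426596 0.16347766 0.04614646] [0.41399808 0.16384362 0.04722052]
```

>>> servo_tool([
  [[4.5, 1.3, 40, 0, 0, 0.4, 60], [0, 0, 40, 0, 0, 0, 60], [0, 0, 40, 0, 0, 0, 60], [0, 0, 20, 0, 0, 0, 60], [0, 0, 12, 0, 0, 0, 60], [0, 0, 0, 0, 0, 0, 45], [0, 0, 0, 0, 0, 0, 45]],
])

```text
time: 2.95
tool_pos: [0.4146, 0.1653, 0.0505]
tool_rot: [0.001, 0.708, 0.706, 0.001]
contact_force: [1.4, -0.2, 0.6]
gripper_width: 0.527
grasp_force: 0.0
```

```bash
python3 - <<'E'
from h import *
t,r=tool();print(t,manip.tcp_to_tips,manip.state()['gripper_width'])
grab('wrist','w2.png')
E
```

```text
[0.41461522 0.16528944 0.05046578] 0.014 0.5270215006737008
```

View pics/w2.png

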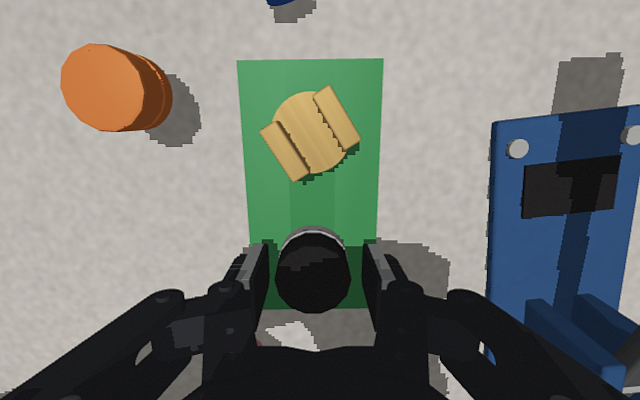

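The open fingers straddle the black head, centred at (313,272); I'll go 1 mm left and 3 mm down, then close.

>>> servo_tool([
  [[0, -1, 3, 0, 0, 0, 45], [0, 0, 0, 0, 0, 0, 30], [0, 0, 0, 0, 0, 0, 30], [0, 0, 0, 0, 0, 0, 30], [0, 0, 0, 0, 0, 0, 30]],
])

```text
time: 3.62
tool_pos: [0.4131, 0.1652, 0.0468]
tool_rot: [0.0, 0.708, 0.706, 0.0]
contact_force: [-0.4, -0.1, 4.7]
gripper_width: 0.378
grasp_force: 59.6
```

```bash
python3 - <<'E'
from h import *
import pickle
w=pickle.load(open('w1.pkl','rb'));D=pickle.load(open('d0.pkl','rb'))
t,r=tool();print(t)
print('ram w1 proj',proj(w,[.57,.049,.04]),'top',proj(D['top'],[.57,.049,.04]))
c=D['top']['image'][140:215,225:400];cv2.imwrite('pics/c1.png',cv2.resize(c,None,fx=4.5,fy=4.5,interpolation=cv2.INTER_CUBIC))
E
```

```text
[0.41307491 0.16518522 0.04683013]
ram w1 proj [467.252294   296.77974761] top [311.6740482  177.61808126]
```

>>> servo_tool([
  [[0, 0, -15, 0, 0, 0, 30], [0, 0, -45, 0, 0, 0, 30], [0, 0, -45, 0, 0, 0, 30], [0, 0, -45, 0, 0, 0, 30], [-36, 39, 0, 0, 0, 0, 30], [-36, 39, 0, 0, 0, 0, 30], [-36, 39, 0, 0, 0, 0, 30], [-36, 39, 0, 0, 0, 0, 30], [0, 0, 0, 0, 0, 0, 30], [0, 0, 0, 0, 0, 0, 30]],
])

```text
time: 4.88
tool_pos: [0.5676, 0.0209, 0.1961]
tool_rot: [-0.001, 0.708, 0.706, -0.0]
contact_force: [-0.8, 0.5, -1.1]
gripper_width: 0.373
grasp_force: 61.9
```

```bash
python3 - <<'E'
from h import *
import pickle
t,r=tool();print(t,manip.state()['grasp_force'],manip.state()['gripper_width'])
d=grab('wrist','w3.png');pickle.dump(d,open('w3.pkl','wb'))
print(proj(d,[.57,.049,.04]))
E
```

```text
[0.5675904  0.02089112 0.19606123] 61.89046651124954 0.3726036472680031
[318.50520599 161.4658564 ]
```

View pics/w3.png

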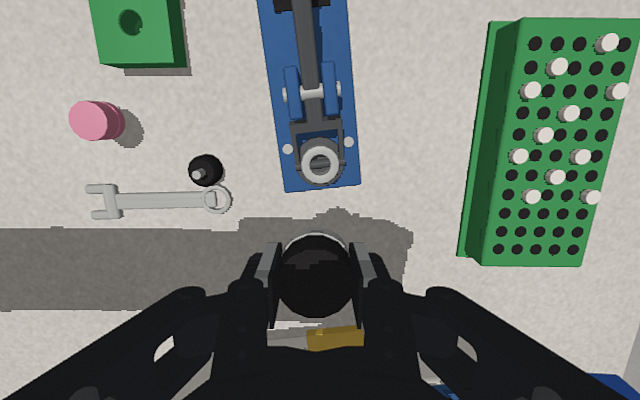

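The saddle is held upright. The ram's mouth is at about (320,164), and the jack is turned slightly. I'll move for a second view of the ram, nearer and shifted.

>>> servo_tool([
  [[-30, 0, 30, 0, 0, 0, 30], [-30, 0, 30, 0, 0, 0, 30], [0, 0, 0, 0, 0, 0, 30], [0, 0, 0, 0, 0, 0, 30]],
])

```text
time: 5.42
tool_pos: [0.5682, -0.0382, 0.1373]
tool_rot: [0.0, 0.708, 0.707, 0.001]
contact_force: [1.1, 0.1, -1.2]
gripper_width: 0.374
grasp_force: 61.9
```

```bash
python3 - <<'E'
from h import *
import pickle
a=pickle.load(open('w3.pkl','rb'))
d=grab('wrist','w4.png');pickle.dump(d,open('w4.pkl','wb'))
t,_=tool();print(t)
O=[]
for k,i in((a,0),(d,1)):
    p=proj(k,[.57,.049,.04]).astype(int);print(p)
    y0,x0=max(p[1]-60,0),p[0]-60
    c=k['image'][y0:p[1]+60,x0:p[0]+60]
    hsv=cv2.cvtColor(c,cv2.COLOR_BGR2HSV)
    m=((hsv[...,1]<40)&(hsv[...,2]>125)).astype(np.uint8)*255
    cv2.imwrite(f'pics/m{i}.png',np.hstack([cv2.resize(c,(360,360)),cv2.resize(cv2.cvtColor(m,cv2.COLOR_GRAY2BGR),(360,360))]))
    h=cv2.HoughCircles(cv2.GaussianBlur(cv2.cvtColor(c,cv2.COLOR_BGR2GRAY),(3,3),0),cv2.HOUGH_GRADIENT,1,15,param1=120,param2=15,minRadius=6,maxRadius=35)
    print(None if h is None else (h[0,:6]+[x0,y0,0]).tolist())
cv2.imwrite('pics/mm.png',np.vstack([cv2.imread('pics/m0.png'),cv2.imread('pics/m1.png')])[:,:,:][::1])
im=cv2.imread('pics/mm.png');cv2.imwrite('pics/mm.png',cv2.resize(im,(600,600)))
E
```

```text
[ 0.56869814 -0.03820244  0.13791858]
[318 161]
[[319.5, 164.5, 11.0], [309.5, 150.5, 9.600000381469727], [331.5, 103.5, 11.0], [326.5, 146.5, 10.899999618530273], [337.5, 134.5, 9.600000381469727]]
[318  85]
[[319.5, 94.5, 30.0], [320.5, 109.5, 19.899999618530273], [322.5, 78.5, 21.0], [277.5, 76.5, 7.400000095367432], [305.5, 75.5, 13.0], [356.5, 66.5, 6.900000095367432]]
```

View pics/mm.png

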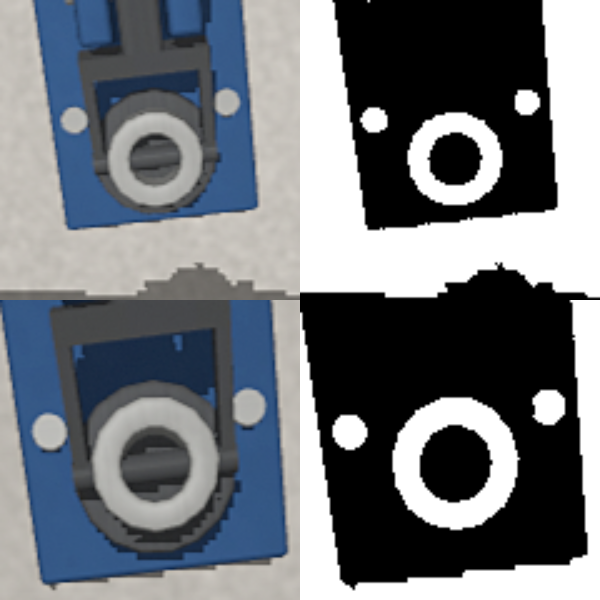

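The ring mask isolates the ram rim cleanly in both views, and the two base bolts give the yaw.

```bash
cat > ring.py <<'E'
from h import *
def ring(k,g,z=None,pad=60):
    p=proj(k,g).astype(int);y0,x0=max(p[1]-pad,0),p[0]-pad
    c=k['image'][y0:p[1]+pad,x0:p[0]+pad];h=cv2.cvtColor(c,cv2.COLOR_BGR2HSV)
    m=((h[...,1]<40)&(h[...,2]>125)).astype(np.uint8)
    cs,_=cv2.findContours(m,cv2.RETR_EXTERNAL,cv2.CHAIN_APPROX_NONE)
    out=[]
    for q in cs:
        x,y,w,hh=cv2.boundingRect(q)
        if x>0 and y>0 and x+w<c.shape[1] and y+hh<c.shape[0] and w*hh>60: out.append((w*hh,cv2.fitEllipse(q)[0]+np.array([x0,y0])))
    return sorted(out,key=lambda o:-o[0])
E
python3 - <<'E'
from ring import *
import pickle
a=pickle.load(open('w3.pkl','rb'));d=pickle.load(open('w4.pkl','rb'))
A=ring(a,[.57,.049,.04]);B=ring(d,[.57,.049,.04])
print(A,B)
print('ram',tri((a,A[0][1]),(d,B[0][1])),onz(a,A[0][1],.04),onz(d,B[0][1],.04))
for q in A[1:3]: print('boltA',onz(a,q[1],.01))
for q in B[1:3]: print('boltB',onz(d,q[1],.01))
# held saddle top
t,r=tool();M=r.as_matrix()
for k,tp in((d,t),(a,np.array([.5676,.0209,.1961]))):
    g=k['image'].max(2);m=np.zeros_like(g);cv2.circle(m,(316,277),43,255,-1)
    gg=((g<45)&(m>0)).astype(np.uint8)
    cs,_=cv2.findContours(gg,cv2.RETR_EXTERNAL,cv2.CHAIN_APPROX_NONE);q=max(cs,key=cv2.contourArea)
    print(cv2.boundingRect(q),cv2.minEnclosingCircle(q))
    e,rr=ray(k,(316,277));e=M.T@(e-tp);rr=M.T@rr;print('saddle in tool',(e+rr*(-.009-e[2])/rr[2]).round(4))
E
```

```text
[(1406, array([319.5115509 , 164.07350922])), (110, array([287.2364254 , 148.52753448])), (100, array([348.2694397 , 141.42306519]))] [(2703, array([319.64749908,  89.7797699 ])), (196, array([277.38587952,  77.30288696])), (182, array([357.06535339,  67.30426788]))]
ram [0.5709044  0.04652925 0.03921902] [0.57091104 0.04664622 0.04      ] [0.57087599 0.04647323 0.04      ]
boltA [0.53951414 0.05751604 0.01      ]
boltA [0.5993391  0.06432622 0.01      ]
boltB [0.53942992 0.05750166 0.01      ]
boltB [0.59926948 0.06450178 0.01      ]
(273, 236, 87, 82) ((316.0, 277.0), 43.000099182128906)
saddle in tool [ 0.0034 -0.0007 -0.009 ]
(273, 236, 87, 82) ((316.0, 277.0), 43.000099182128906)
saddle in tool [ 0.0031 -0.0001 -0.009 ]
```

```bash
python3 - <<'E'
from h import *
import pickle
a=pickle.load(open('w3.pkl','rb'));t=np.array([.5676,.0209,.1961]);_,r=tool()
print(a['mtx'][0][0])
for c in(312,316,320): print(c,[(y,a['image'][y,c].max()) for y in range(222,244,1)],[(y,a['image'][y,c].max()) for y in range(306,334,2)])
for ox in(-.002,0,.002,.004):
    f=lambda x,z:proj(a,t+r.apply([ox+x,0,z])).round(1)[1]
    print(ox,'rubber bottom +x',f(.017,.009),'head bottom',f(.017,.017),'top +x',f(.017,-.009),'top -x',f(-.017,-.009))
E
```

```text
316.5591832782015
312 [(222, np.uint8(112)), (223, np.uint8(113)), (224, np.uint8(113)), (225, np.uint8(114)), (226, np.uint8(115)), (227, np.uint8(106)), (228, np.uint8(105)), (229, np.uint8(107)), (230, np.uint8(84)), (231, np.uint8(73)), (232, np.uint8(117)), (233, np.uint8(180)), (234, np.uint8(161)), (235, np.uint8(68)), (236, np.uint8(11)), (237, np.uint8(20)), (238, np.uint8(21)), (239, np.uint8(21)), (240, np.uint8(24)), (241, np.uint8(24)), (242, np.uint8(24)), (243, np.uint8(22))] [(306, np.uint8(22)), (308, np.uint8(22)), (310, np.uint8(19)), (312, np.uint8(19)), (314, np.uint8(22)), (316, np.uint8(19)), (318, np.uint8(116)), (320, np.uint8(112)), (322, np.uint8(103)), (324, np.uint8(206)), (326, np.uint8(134)), (328, np.uint8(115)), (330, np.uint8(105)), (332, np.uint8(107))]
316 [(222, np.uint8(112)), (223, np.uint8(113)), (224, np.uint8(113)), (225, np.uint8(114)), (226, np.uint8(114)), (227, np.uint8(106)), (228, np.uint8(106)), (229, np.uint8(108)), (230, np.uint8(86)), (231, np.uint8(76)), (232, np.uint8(116)), (233, np.uint8(182)), (234, np.uint8(163)), (235, np.uin
[... 847 characters left out ...]
)), (239, np.uint8(22)), (240, np.uint8(24)), (241, np.uint8(23)), (242, np.uint8(23)), (243, np.uint8(22))] [(306, np.uint8(20)), (308, np.uint8(21)), (310, np.uint8(23)), (312, np.uint8(22)), (314, np.uint8(19)), (316, np.uint8(19)), (318, np.uint8(118)), (320, np.uint8(119)), (322, np.uint8(103)), (324, np.uint8(148)), (326, np.uint8(113)), (328, np.uint8(116)), (330, np.uint8(134)), (332, np.uint8(135))]
-0.002 rubber bottom +x 234.7 head bottom 228.7 top +x 250.8 top -x 322.5
0 rubber bottom +x 230.7 head bottom 224.9 top +x 246.2 top -x 318.6
0.002 rubber bottom +x 226.6 head bottom 221.0 top +x 241.7 top -x 314.6
0.004 rubber bottom +x 222.5 head bottom 217.0 top +x 237.1 top -x 310.6
```

>>> servo_tool([
  [[40, 1.3, 0, 0, 0, 0, 30], [45, 1.3, 0, 0, 0, 0, 30], [0, 0, 30, 0, 0, 0, 30], [0, 0, 20, 0, 0, 0, 30], [0, 0, 0, 0, 0, 0, 30], [0, 0, 0, 0, 0, 0, 30]],
])

```text
time: 6.22
tool_pos: [0.5716, 0.0454, 0.0873]
tool_rot: [0.0, 0.708, 0.706, 0.0]
contact_force: [0.8, -0.4, -0.3]
gripper_width: 0.375
grasp_force: 61.9
```

```bash
python3 - <<'E'
from h import *
t,r=tool();print(t,r.as_matrix().round(4).tolist())
d=grab('scene','s5.png');c=d['image'][195:275,270:370];cv2.imwrite('pics/c5.png',cv2.resize(c,None,fx=6,fy=6,interpolation=cv2.INTER_CUBIC))
E
```

```text
[0.57160934 0.04541514 0.08727485] [[0.0031, 1.0, 0.0014], [1.0, -0.0031, -0.0], [-0.0, 0.0014, -1.0]]
```

>>> servo_tool([
  [[1.5, -0.7, 4, 0, 0, 0, 30], [0, 0, 5, 0, 0, 0, 30], [0, 0, 5, 0, 0, 0, 30], [0, 0, 4, 0, 0, 0, 30], [0, 0, 0, 0, 0, 0, 30]],
])

```text
time: 6.9
tool_pos: [0.5706, 0.0472, 0.068]
tool_rot: [0.0, 0.708, 0.706, 0.0]
contact_force: [1.0, -0.4, -2.2]
gripper_width: 0.377
grasp_force: 62.0
```

It has entered the bore freely; continuing to the seat.

>>> servo_tool([
  [[0, 0, 5, 0, 0, 0, 30], [0, 0, 3, 0, 0, 0, 30], [0, 0, 2, 0, 0, 0, 30], [0, 0, 2, 0, 0, 0, 30], [0, 0, 0, 0, 0, 0, 30]],
])

```text
time: 7.52
tool_pos: [0.5707, 0.0472, 0.0569]
tool_rot: [0.0, 0.708, 0.706, 0.0]
contact_force: [1.0, -0.2, 3.2]
gripper_width: 0.376
grasp_force: 62.4
```

>>> servo_tool([
  [[0, 0, 1, 0, 0, 0, 30], [0, 0, 0, 0, 0, 0, 30], [0, 0, -1, 0, 0, 0, 60], [0, 0, 0, 0, 0, 0, 60], [0, 0, 0, 0, 0, 0, 60], [0, 0, -30, 0, 0, 0, 60], [0, 0, -30, 0, 0, 0, 0], [0, 0, 0, 0, 0, 0, 0], [0, 0, 0, 0, 0, 0, 0], [0, 0, 0, 0, 0, 0, 0], [0, 0, 0, 0, 0, 0, 0], [0, 0, 0, 0, 0, 0, 0]],
])

```text
time: 9.02
tool_pos: [0.5699, 0.0472, 0.1157]
tool_rot: [-0.0, 0.708, 0.706, -0.0]
contact_force: [-0.3, -0.6, -0.0]
gripper_width: 0.0
grasp_force: 0.0
```

>>> servo_tool([
  [[0, 0, 30, 0, 0, 0, 0], [0, 0, 3, 0, 0, 0, 0], [0, 0, 2, 0, 0, 0, 0], [0, 0, 2, 0, 0, 0, 0], [0, 0, 0, 0, 0, 0, 0]],
])

```text
time: 9.65
tool_pos: [0.5708, 0.0472, 0.0801]
tool_rot: [0.0, 0.708, 0.706, 0.0]
contact_force: [0.6, -0.2, -0.5]
gripper_width: -0.003
grasp_force: 0.0
```

>>> servo_tool([
  [[0, 0, 1, 0, 0, 0, 0], [0, 0, 1, 0, 0, 0, 0], [0, 0, 0, 0, 0, 0, 0], [0, 0, 0, 0, 0, 0, 0]],
])

```text
time: 10.15
tool_pos: [0.5711, 0.0472, 0.08]
tool_rot: [0.001, 0.708, 0.706, 0.0]
contact_force: [-4.3, -0.5, 10.8]
gripper_width: -0.001
grasp_force: 5.3
```

Contact is at tip height 0.066 m, so the saddle is fully home. Next I'll look at the lug.

>>> servo_tool([
  [[0, 0, -50, 0, 0, 0, 0], [0, 0, -60, 0, 0, 0, 0], [-40, 3, -60, 0, 0, 0, 60], [-45, 3, 0, 0, 0, 0, 85], [-45, 3, 0, 0, 0, 0, 85], [0, 0, 0, 0, 0, 0, 85], [0, 0, 0, 0, 0, 0, 85]],
])

```text
time: 11.02
tool_pos: [0.5784, -0.0772, 0.2392]
tool_rot: [-0.0, 0.708, 0.706, 0.0]
contact_force: [0.0, -0.7, 0.2]
gripper_width: 0.997
grasp_force: 0.0
```

```bash
python3 - <<'E'
from h import *
import pickle
t,r=tool();print(t)
d=grab('wrist','w6.png');pickle.dump(d,open('w6.pkl','wb'));print(proj(d,[.585,-.116,.09]),proj(d,[.571,.0466,.066]))
E
```

```text
[ 0.57844462 -0.07720997  0.23921696]
[322.65479526 233.95569803] [306.90250587  48.80952169]
```

View pics/w6.png

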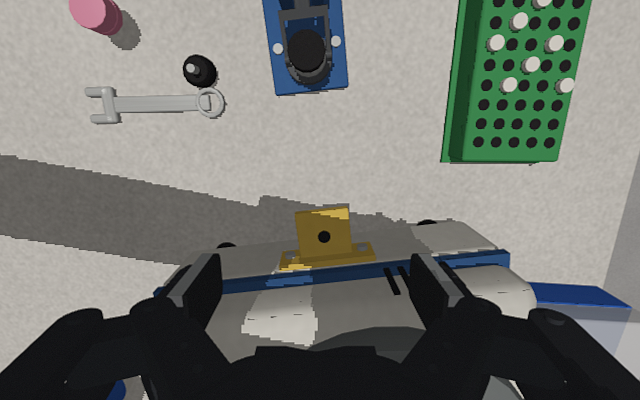

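>>> servo_tool([
  [[40, -40, 30, 0, 0, 0, 85], [0, 0, 0, 0, 0, 0, 85], [0, 0, 0, 0, 0, 0, 85]],
])

```text
time: 11.45
tool_pos: [0.5399, -0.0375, 0.2104]
tool_rot: [0.0, 0.707, 0.707, 0.0]
contact_force: [0.1, 0.2, 0.0]
gripper_width: 0.996
grasp_force: 0.0
```

```bash
python3 - <<'E'
from h import *
import pickle
t,r=tool();print(t)
d=grab('wrist','w7.png');pickle.dump(d,open('w7.pkl','wb'))
K=[pickle.load(open('w6.pkl','rb')),d];O=[]
for k in K:
    h=cv2.cvtColor(k['image'],cv2.COLOR_BGR2HSV);y=((h[...,0]>15)&(h[...,0]<35)&(h[...,1]>150)&(h[...,2]>90)).astype(np.uint8)
    p=proj(k,[.585,-.116,.09]).astype(int)
    cs,hi=cv2.findContours(y,cv2.RETR_CCOMP,cv2.CHAIN_APPROX_NONE)
    for i,c in enumerate(cs):
        if cv2.contourArea(c)>15: print(hi[0][i],cv2.contourArea(c),cv2.boundingRect(c),cv2.minAreaRect(c))
E
```

```text
[ 0.53986833 -0.03745161  0.2103909 ]
[-1 -1  1 -1] 3378.0 (279, 206, 97, 65) ((324.21343994140625, 236.9207305908203), (56.87224197387695, 96.29630279541016), 83.6598129272461)
[ 5  3 -1  0] 21.5 (292, 264, 11, 4) ((297.0, 265.5), (3.0, 10.0), 90.0)
[ 8  6 -1  0] 150.5 (317, 229, 15, 15) ((323.7500305175781, 236.25003051757812), (14.142135620117188, 13.435027122497559), 45.0)
[10  8 -1  0] 34.0 (339, 212, 8, 8) ((342.5, 215.5), (7.0, 7.0), 0.0)
[11  9 -1  0] 45.5 (328, 211, 13, 7) ((334.0, 214.0), (12.0, 6.0), 0.0)
[13 11 -1  0] 20.5 (321, 211, 8, 5) ((324.5, 213.0), (7.0, 4.0), -0.0)
[-1 -1  1 -1] 4158.0 (321, 259, 99, 69) ((367.0435791015625, 291.67498779296875), (61.803993225097656, 98.40685272216797), 84.14398956298828)
[ 3  1 -1  0] 134.0 (324, 302, 14, 13) ((330.5, 308.0), (13.0, 12.0), 0.0)
[-1  2 -1  0] 160.0 (361, 284, 16, 15) ((368.0000305175781, 291.0000305175781), (14.142135620117188, 14.142135620117188), 45.0)
```

The lug dot is at (324,236). The lug edge is yawed about 6°, matching the jack, so only a translation is needed. The saddle is seen seated at (306,50).

```bash
python3 - <<'E'
from h import *
import pickle
a=pickle.load(open('w6.pkl','rb'));b=pickle.load(open('w7.pkl','rb'))
p,q=(323.75,236.25),(368,291)
print('dot',tri((a,p),(b,q)),onz(a,p,.09),onz(b,q,.09))
u,v=onz(a,(178,291),.16),onz(a,(505,257),.16);print('wall yaw',np.degrees(np.arctan2((v-u)[1],(v-u)[0])))
u=ray(a,(0,0))
S=[]
for k in(a,b):
    c=proj(k,[.5709,.0466,.066]).round().astype(int);print('pred saddle',c)
    g=k['image'].max(2);m=np.zeros_like(g);cv2.circle(m,tuple(int(i) for i in c),24,255,-1)
    gg=((g<32)&(m>0)).astype(np.uint8);n,l,s,ce=cv2.connectedComponentsWithStats(gg);i=1+s[1:,4].argmax();print(s[i],ce[i],onz(k,ce[i],.064));S.append((k,ce[i]))
print(tri(*S))
jy=np.array([-.115,.993]);g=np.array([.5709,.0466])+.062*jy;print('grip',g,'tool to grip',g-tool()[0][:2])
E
```

```text
dot [ 0.585887   -0.11718724  0.09295824] [ 0.58603881 -0.11829659  0.09      ] [ 0.58638709 -0.11903584  0.09      ]
wall yaw 6.510576278721429
pred saddle [307  49]
[290  47  36  25 114] [309.46491228  65.02631579] [0.57311889 0.03383197 0.064     ]
pred saddle [354  95]
[332  79  39  38 100] [344.42 104.38] [0.56374985 0.03930912 0.064     ]
[ 0.57096234  0.0423762  -0.00427223]
grip [0.56377  0.108166] tool to grip [0.02301573 0.14618297]
```

>>> servo_tool([
  [[50, 8, 0, 0, 0, 0, 85], [50, 8, 0, 0, 0, 0, 85], [49.6, 7.4, 0, 0, 0, 0, 70], [0, 0, 40, 0, 0, -6.6, 70], [0, 0, 40, 0, 0, 0, 70], [0, 0, 40, 0, 0, 0, 70], [0, 0, 20, 0, 0, 0, 70], [0, 0, 0, 0, 0, 0, 70], [0, 0, 0, 0, 0, 0, 70]],
])

```text
time: 12.62
tool_pos: [0.5653, 0.1112, 0.0723]
tool_rot: [0.001, 0.666, 0.746, 0.001]
contact_force: [-0.1, -0.6, -0.0]
gripper_width: 0.821
grasp_force: 0.0
```

```bash
python3 - <<'E'
from h import *
t,r=tool();print(t,r.as_matrix().round(3).tolist())
grab('wrist','w8.png')
E
```

```text
[0.56530877 0.11123547 0.07227462] [[-0.112, 0.994, 0.004], [0.994, 0.112, 0.0], [-0.0, 0.004, -1.0]]
```

View pics/w8.png

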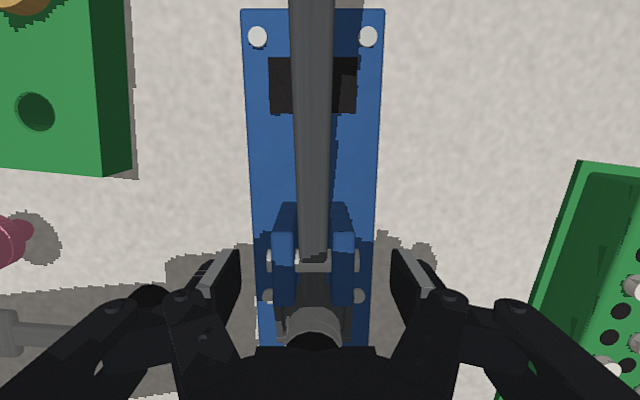

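>>> servo_tool([
  [[0.7, -1.5, 20, 0, 0, 0, 70], [0, 0, 15, 0, 0, 0, 70], [0, 0, 0, 0, 0, 0, 55], [0, 0, 0, 0, 0, 0, 38], [0, 0, 0, 0, 0, 0, 36], [0, 0, 0, 0, 0, 0, 36], [0, 0, 0, 0, 0, 0, 36], [0, 0, 0, 0, 0, 0, 36]],
])

```text
time: 13.68
tool_pos: [0.562, 0.1117, 0.0351]
tool_rot: [0.0, 0.666, 0.746, 0.0]
contact_force: [3.0, -0.6, -4.5]
gripper_width: 0.46
grasp_force: 61.7
```

>>> servo_tool([
  [[0, 0, -1.5, 0, 0, 0, 36], [0, 0, -2, 0, 0, 0, 36], [-15, 0, 0, 0, 0, 0, 36], [-25, -0.5, 0, 0, 0, 0, 36], [-30, -0.5, 0, 0, 0, 0, 36], [-25, -0.5, 0, 0, 0, 0, 36], [-20, 0, 0, 0, 0, 0, 36], [-10, 0, 0, 0, 0, 0, 36], [0, 0, 0, 0, 0, 0, 36], [0, 0, 0, 0, 0, 0, 36]],
])

```text
time: 14.92
tool_pos: [0.5742, -0.012, 0.0383]
tool_rot: [-0.0, 0.666, 0.746, 0.0]
contact_force: [0.1, -0.2, -9.3]
gripper_width: 0.465
grasp_force: 61.4
```

```bash
python3 - <<'E'
from h import *
t,r=tool();M=r.as_matrix();print(t,M.round(4).tolist(),manip.state()['contact_force'])
G=[.5787,-.0532,t[2]];print('remaining tool mm',(M.T@(G-t)*1000).round(1), 'saddle now',t+M@[-.0657,0,0])
a=grab('scene','s9.png');b=grab('top','t9.png')
s=(t+M@[-.0657,0,0])[:2]
for k in(a,b):print(proj(k,[*s,.069]))
p=proj(a,[*s,.069]).astype(int);q=proj(b,[*s,.069]).astype(int)
c=lambda k,p:cv2.resize(k['image'][p[1]-40:p[1]+40,p[0]-40:p[0]+40],(400,400),interpolation=cv2.INTER_CUBIC)
cv2.imwrite('pics/c9.png',np.hstack([c(a,p),c(b,q)]));print(p,q)
E
```

```text
[ 0.57417002 -0.01199308  0.03830497] [[-0.1129, 0.9936, -0.0004], [0.9936, 0.1129, 0.0005], [0.0006, -0.0004, -1.0]] [ 0.06865445 -0.22793471 -9.34169327]
remaining tool mm [-41.5  -0.2  -0. ] saddle now [ 0.58159047 -0.07727268  0.03826751]
[285.18640556 192.91159036]
[349.21461675 172.12287952]
[285 192] [349 172]
```

View pics/c9.png

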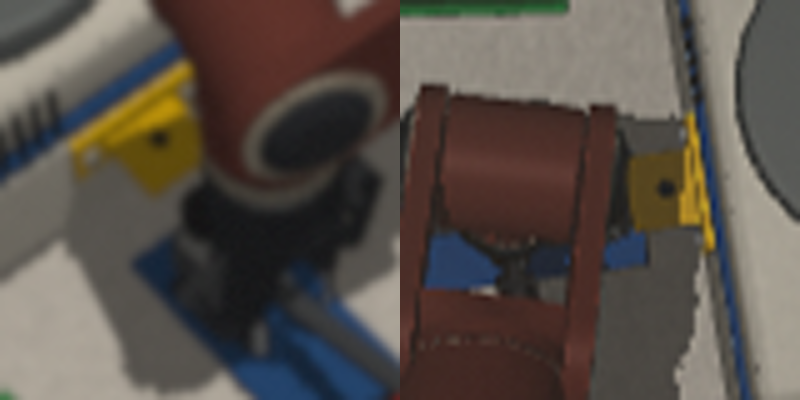

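The gripper hides the saddle in both views, the lug is clear, and the wrist link will keep about 30 mm from the housing. I'll make the last 41.5 mm.

>>> servo_tool([
  [[-12, -0.2, 0, 0, 0, 0, 36], [-12, 0, 0, 0, 0, 0, 36], [-10, 0, 0, 0, 0, 0, 36], [-5, 0, 0, 0, 0, 0, 36], [-2.5, 0, 0, 0, 0, 0, 36], [0, 0, 0, 0, 0, 0, 36], [0, 0, 0, 0, 0, 0, 36]],
])

```text
time: 15.9
tool_pos: [0.5787, -0.0536, 0.0384]
tool_rot: [-0.0, 0.666, 0.746, 0.0]
contact_force: [-0.0, 0.2, -9.4]
gripper_width: 0.459
grasp_force: 61.4
```

```bash
python3 - <<'E'
from h import *
t,r=tool();M=r.as_matrix();print(t,manip.state()['contact_force'])
G=[.5787,-.0532,t[2]];print('remaining tool mm',(M.T@(G-t)*1000).round(1))
# bolts at the far end of the base & other check
d=grab('wrist','w10.png')
for k in(35,210):pass
h=cv2.cvtColor(d['image'],cv2.COLOR_BGR2HSV);m=((h[...,1]<40)&(h[...,2]>125)).astype(np.uint8)
cs,_=cv2.findContours(m,cv2.RETR_LIST,cv2.CHAIN_APPROX_NONE)
for q in cs:
    a=cv2.contourArea(q);x,y,w,hh=cv2.boundingRect(q)
    if 100<a<900 and y<240 and 200<x<420: print(a,(x,y,w,hh),onz(d,cv2.fitEllipse(q)[0],.013))
E
```

```text
[ 0.57873976 -0.05364085  0.03841343] [-0.04475994  0.20646572 -9.39920434]
remaining tool mm [0.4 0.  0. ]
387.5 (377, 5, 20, 26) [0.59638205 0.05812012 0.013     ]
460.5 (234, 5, 24, 26) [0.53588815 0.05130324 0.013     ]
```

>>> servo_tool([
  [[0.4, 0, 1.5, 0, 0, 0, 36], [0, 0, 1.5, 0, 0, 0, 36], [0, 0, 0.7, 0, 0, 0, 36], [0, 0, 0, 0, 0, 0, 36]],
])

```text
time: 16.45
tool_pos: [0.5789, -0.0534, 0.035]
tool_rot: [0.0, 0.666, 0.746, 0.0]
contact_force: [-1.7, 0.7, -6.1]
gripper_width: 0.464
grasp_force: 61.6
```

```bash
python3 - <<'E'
from h import *
t,r=tool();M=r.as_matrix();print(t,manip.state()['contact_force'])
k=grab('wrist','w11.png')
def bolts(im):
    h=cv2.cvtColor(im,cv2.COLOR_BGR2HSV);m=((h[...,1]<40)&(h[...,2]>125)).astype(np.uint8)
    cs,_=cv2.findContours(m,cv2.RETR_LIST,cv2.CHAIN_APPROX_NONE)
    return sorted([cv2.fitEllipse(q)[0] for q in cs if 100<cv2.contourArea(q)<900 and cv2.boundingRect(q)[1]<60 and 200<q[0,0,0]<420])
B=np.array([onz(k,c,.01) for c in bolts(k['image'])]);print('now',B,B.mean(0))
# w8 pose: rebuild camera from tool pose
d=dict(k);t8=np.array([.56530877,.11123547,.07227462]);R8=np.array([[-.112,.994,.004],[.994,.112,0],[0,.004,-1]])
u,_,v=np.linalg.svd(R8);R8=u@v
C=M.T@(np.array(k['eye'])-t);Rc=R8@M.T@rm(k);q=R.from_matrix(Rc).as_quat()
d['eye']=t8+R8@C;d['rotation']=[q[3],*q[:3]]
A=np.array([onz(d,c,.01) for c in bolts(cv2.imread('pics/w8.png'))]);print('before',A,A.mean(0))
print('shift',B.mean(0)-A.mean(0),'wanted',[.0153,-.1651],'yaw',[np.degrees(np.arctan2(*(Q[1]-Q[0])[[1,0]])) for Q in(A,B)])
E
```

```text
[ 0.57892274 -0.0534314   0.03504762] [-1.73179723  0.6930947  -6.09282641]
now [[0.53616707 0.05142699 0.01      ]
 [0.59663568 0.05825251 0.01      ]] [0.56640138 0.05483975 0.01      ]
before [[0.52117606 0.21668904 0.01      ]
 [0.5810177  0.22353767 0.01      ]] [0.55109688 0.22011336 0.01      ]
shift [ 0.01530449 -0.1652736   0.        ] wanted [0.0153, -0.1651] yaw [np.float64(6.528857998590285), np.float64(6.440123032762432)]
```

The placement matches the wanted shift within 0.3 mm. Now I'll set it down, release and rise.

>>> servo_tool([
  [[0, 0, 0.8, 0, 0, 0, 36], [0, 0, 0, 0, 0, 0, 45], [0, 0, 0, 0, 0, 0, 60], [0, 0, 0, 0, 0, 0, 70], [0, 0, 0, 0, 0, 0, 70], [0, 0, -15, 0, 0, 0, 70], [0, 0, -40, 0, 0, 0, 70], [0, 0, -40, 0, 0, 0, 70], [0, 0, -30, 0, 0, 0, 70], [40, 0, 0, 0, 0, 0, 0], [0, 0, 0, 0, 0, 0, 0], [0, 0, 0, 0, 0, 0, 0]],
])

```text
time: 18.0
tool_pos: [0.5743, -0.0139, 0.1594]
tool_rot: [0.0, 0.666, 0.746, -0.0]
contact_force: [-0.5, -0.0, -0.1]
gripper_width: 0.178
grasp_force: 0.0
```

```bash
python3 - <<'E'
from h import *
t,r=tool();print(t,manip.state()['contact_force'])
b=grab('top','t12.png');a=grab('scene','s12.png');w=grab('wrist','w12.png')
c=lambda k,p:cv2.resize(k['image'][p[1]-40:p[1]+40,p[0]-40:p[0]+40],(400,400),interpolation=cv2.INTER_CUBIC)
p=proj(a,[.58,-.08,.06]).astype(int)
cv2.imwrite('pics/c12.png',np.hstack([c(a,p),cv2.resize(w['image'],(640,400))[:,120:520]]))
ram=np.array([.5862,-.1185]);jy=np.array([-.1129,.9936])
print('pad',ram+.2093*jy,'to go tool',r.as_matrix().T@(np.array([*(ram+.2093*jy),.137])-t)*1000)
# measured pad in wrist
h=cv2.cvtColor(w['image'],cv2.COLOR_BGR2HSV);m=(((h[...,0]<8)|(h[...,0]>172))&(h[...,1]>150)&(h[...,2]>70)).astype(np.uint8)
cs,_=cv2.findContours(m,cv2.RETR_EXTERNAL,cv2.CHAIN_APPROX_NONE)
for q in cs:
    if cv2.contourArea(q)>1500: print(cv2.minAreaRect(q),onz(w,cv2.minAreaRect(q)[0],.112))
E
```

```text
[ 0.57430643 -0.01392833  0.15939197] [-0.51833149 -0.03057042 -0.13444579]
pad [0.56257003 0.08946048] to go tool [ 1.04064937e+02 -2.64004122e-03  2.23355611e+01]
((316.0, 53.5), (107.0, 70.0), 90.0) [0.56302762 0.08346513 0.112     ]
```

View pics/c12.png

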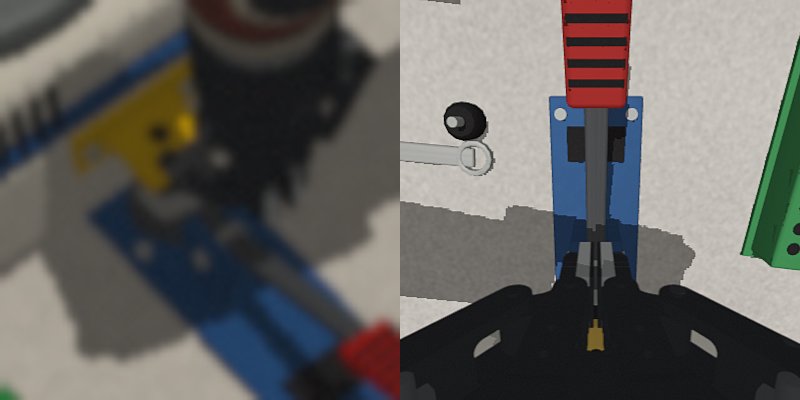

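The jack stands under the lug with its handle straight ahead at column 316. I'll go above the pad and press along its arc.

>>> servo_tool([
  [[35, 0, 0, 0, 0, 0, 0], [35, 0, 0, 0, 0, 0, 0], [34, 0, 0, 0, 0, 0, 0], [0, 0, 15, 0, 0, 0, 0], [0, 0, 10, 0, 0, 0, 0], [0, 0, 5, 0, 0, 0, 0], [0, 0, 0, 0, 0, 0, 0]],
])

```text
time: 19.02
tool_pos: [0.5625, 0.0884, 0.1286]
tool_rot: [-0.0, 0.667, 0.745, -0.001]
contact_force: [-0.7, -0.7, 2.3]
gripper_width: 0.008
grasp_force: 1.0
```

>>> servo_tool([
  [[2, 0, 5, 0, 0, 0, 0], [2, 0, 6, 0, 0, 0, 0], [2, 0, 6, 0, 0, 0, 0], [2, 0, 6, 0, 0, 0, 0], [1.5, 0, 6, 0, 0, 0, 0], [1, 0, 6, 0, 0, 0, 0], [1, 0, 6, 0, 0, 0, 0], [0, 0, 0, 0, 0, 0, 0]],
])

```text
time: 20.02
tool_pos: [0.5617, 0.101, 0.0893]
tool_rot: [0.0, 0.666, 0.746, -0.0]
contact_force: [-3.5, -2.9, 12.4]
gripper_width: -0.002
grasp_force: 5.9
```

>>> servo_tool([
  [[0.8, 0, 6, 0, 0, 0, 0], [0.6, 0, 6, 0, 0, 0, 0], [0.4, 0, 6, 0, 0, 0, 0], [0.2, 0, 6, 0, 0, 0, 0], [0, 0, 4, 0, 0, 0, 0], [0, 0, 0, 0, 0, 0, 0], [0, 0, 0, 0, 0, 0, 0]],
])

```text
time: 20.9
tool_pos: [0.5616, 0.1026, 0.062]
tool_rot: [0.0, 0.666, 0.746, -0.0]
contact_force: [-4.8, -4.2, 13.4]
gripper_width: -0.002
grasp_force: 6.7
```

Near the stop; I'll press on gently until the force rises.

>>> servo_tool([
  [[0, 0, 2, 0, 0, 0, 0], [0, 0, 2, 0, 0, 0, 0], [0, 0, 0, 0, 0, 0, 0], [0, 0, 0, 0, 0, 0, 0]],
])

```text
time: 21.4
tool_pos: [0.5618, 0.1026, 0.0597]
tool_rot: [0.0, 0.666, 0.746, -0.001]
contact_force: [-9.5, -3.6, 23.1]
gripper_width: 0.001
grasp_force: 11.0
```

```bash
python3 - <<'E'
from h import *
import pickle
D=pickle.load(open('d0.pkl','rb'))
n={'scene':grab('scene'),'top':grab('top')}
P=[]
for E in(D,n):
    o=[]
    for k in('scene','top'):
        im=E[k]['image'];h=cv2.cvtColor(im,cv2.COLOR_BGR2HSV)
        y=((h[...,0]>15)&(h[...,0]<35)&(h[...,1]>120)&(h[...,2]>60)).astype(np.uint8);q=proj(E[k],[.586,-.118,.09]).astype(int)
        z=np.zeros_like(y);z[q[1]-25:q[1]+25,q[0]-25:q[0]+25]=1;y*=z
        # dot: darkest weighted centroid near
        g=cv2.GaussianBlur(im.max(2),(3,3),0).astype(float);s=g[q[1]-6:q[1]+5,q[0]-4:q[0]+5]
        i=np.unravel_index(s.argmin(),s.shape);c=np.array([q[0]-4+i[1],q[1]-6+i[0]]);
        yy,xx=np.mgrid[c[1]-2:c[1]+3,c[0]-2:c[0]+3];w=np.clip(g[yy,xx].max()-g[yy,xx],0,None)
        c=np.array([(w*xx).sum(),(w*yy).sum()])/w.sum();o.append((E[k],c));print(k,c.round(2),s.min(),'yellow',np.argwhere(y).mean(0).round(2))
    P.append(tri(*o));print(P[-1])
print('dot rise',P[1]-P[0]);s=manip.state();print(s['time'],s['tool_pos'],s['contact_force'])
d=cv2.absdiff(D['top']['image'],n['top']['image']);print('housing motion',[cv2.phaseCorrelate(np.float32(cv2.cvtColor(D[k]['image'],6)[a:b,c:e]),np.float32(cv2.cvtColor(n[k]['image'],6)[a:b,c:e])) for k,a,b,c,e in(('scene',95,165,180,300),('top',110,210,370,455))])
E
```

```text
scene [276.28 179.2 ] 89.0 yellow [178.38 274.65]
top [361.81 169.2 ] 56.0 yellow [169.27 362.72]
[ 0.58615499 -0.11685464  0.09422147]
scene [275.01 175.87] 94.0 yellow [175.23 273.41]
top [363.36 168.69] 61.0 yellow [168.67 364.39]
[ 0.58639791 -0.12118498  0.10601771]
dot rise [ 0.00024291 -0.00433033  0.01179624]
21.5 [0.56175629 0.10257798 0.05967598] [-9.85633463 -3.41043532 22.23054588]
housing motion [((-0.120391889383896, -1.5719130702684652), 0.3005082920745567), ((2.9142400965288857, -0.6138286222858014), 0.8588354316287571)]
```

The dot rose 11.8 mm and moved back by what the tilt accounts for, so the jack is at full lift with 22 N held on the pad.

```bash
python3 -c "
from plant import manip
print(manip.job_done())"
```

```text
the job is handed in; nothing more can be done
None
```

The job is handed in at about 21.5 s: the black saddle is fully home in the ram and centred under the lug dot, and the red handle is held on its stop with about 22 N. The lug dot rose 11.8 mm, so the lug-side feet should be clear; I inferred that from the dot and did not see the feet.

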